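Offer up the spare ball valve over the gap in the pipe run

TASK

Pick up the brass ball valve, lift it over the row of tin, strainer and mug, and hold it still just above the open gap in the copper pipe run, about a centimetre clear of the tops of the two brass nuts, so that I can check the fit before it goes in. Hold it level and centred over the gap, its bore in line with the pipe and its lever pointing to the end with the upturned elbow; neither the valve nor the gripper may touch the pipe run at any time, and everything else stays where it is. Finish while still holding the valve there: do not lower it in or let go.

Things in the scene. Friction and masses are not known exactly. Their poses are not given: they have to be found in the camera images.
- valve_center (a point): Brass ball valve to carry (loose, 0.18 to 0.36 kg), lying on the worktop. This point: centre of its body, 14 mm above its underside. y axis = bore, z up. Body 61 mm long (y), 28 wide (x), 28 high; the hexagonal ends, 13 mm long, are 32 wide. Fingers can close on its flanks along x, either side of the lever above.
- valve_lever (a point): Point near the free end of the valve's flat lever, 73 mm from the valve centre along the valve's -y and 30 mm above it. The lever is 12 mm wide, runs over the body along y, 24 to 35 mm above the valve centre, ends 76 mm from it, and does not turn.
- pipe_gap (a point): Centre of the open gap in the fixed copper pipe run, on the pipe axis, 60 mm above the worktop. y axis = pipe axis, z up. The gap is 80 mm long, between two brass nuts whose tops are 16 mm above this point; nothing in the gap is higher than 10 mm below it. The run stands on a plate 270 mm long (y), 75 wide (x).
- pipe_elbow (a point): Top of the upturned elbow of the pipe run, 118 mm from the gap's centre along the run's -y, 44 mm above the pipe axis; its collar is 29 mm across. The other end is straight with an end cap.
- tea_tin: Bystander: tea tin, a closed round tin 74 across, 92 high (mm). Origin at the centre of its underside.
- tea_strainer: Bystander: steel tea strainer, a mesh cup 82 across the rim, 61 high (mm). Origin at the centre of its underside.
- mug: Bystander: plain mug with a handle, 80 wide, 109 with the handle, 95 high, origin on its underside (mm).
- ptfe_tape: Bystander: roll of thread tape lying flat, 52 across, 15 high (mm). Origin at the centre of its underside.
- cap_black: Bystander: small bottle cap, 57 across, 24 high (mm). Origin at the centre of its underside.
- cap_grey: Bystander: larger bottle cap, 69 across, 24 high (mm). Origin at the centre of its underside.
- teaspoon: Bystander: teaspoon lying flat, 132 long along its x, 26 wide, 9 high (mm). Origin at the centre of its underside.

How it is judged:
On the way:
1. the valve is lifted in the gripper above the height of the row (its centre more than 115 mm above the worktop) (height (world z) of valve_center above 0.115 m and contact force between the fingers and valve above 0.5 N), for 0.1 s.
At the end, for the whole second after the job is handed in: The valve is held still in the gripper, touching nothing else: its centre within 10 mm across and 12 mm along the pipe of the gap's centre, its underside 2 to 25 mm above the tops of the nuts, bore within 8 degrees of the pipe's direction, level within 8 degrees, lever towards the elbow (x of valve_center in the frame of pipe_gap between -0.01 and 0.01 m and y of valve_center in the frame of pipe_gap between -0.012 and 0.012 m and z of valve_center in the frame of pipe_gap between 0.032 and 0.055 m and y of valve_lever in the frame of pipe_gap below -0.05 m and angle between the y axis of valve_center and the y axis of pipe_gap, either way round below 0.14 rad and angle between valve_center's own z axis and vertical below 0.14 rad and linear speed of valve below 0.02 m/s and angular speed of valve below 0.15 rad/s and contact force between the fingers and valve above 1 N and contact force between valve and pipe_run below 0.1 N); the arm keeps its last pose, push and grip.
It fails at once if the valve touches the pipe run (contact force between valve and pipe_run above 0.5 N).
It fails at once if the gripper or arm touches the pipe run (contact force between any of the fingers, the arm and pipe_run above 0.5 N).
It fails at once if a bystander is shifted more than 15 mm or, for the standing ones, tipped (distance of any of tea_tin, tea_strainer, mug, ptfe_tape, cap_black, cap_grey, teaspoon from where it was at the start of the episode above 0.015 m or angle between any of tea_tin, tea_strainer, mug's own z axis and vertical above 0.25 rad).
It also fails if it takes over 42 s, if anything falls off the work surface, if the arm or the gripper's body presses on something with over 40 N, if the wrist force passes 120 N, or if a joint passes its speed limit or range.

ROBOT

A 6-joint arm with a two-finger parallel gripper is mounted at the origin on a cart in front of the work surface, level with it; the furniture and walls round the work are solid. World frame = base frame: x ahead of the robot, y to its left, z up, the work surface at z = 0. Lengths are in m, angles in rad, forces in N, time in s.
With the tool pointing down it reaches from about 0.375 to 0.925 m from the base axis. Payload 5.7 kg.
Tool frame: the origin (TCP) lies at the very end of the fingers, on their centre line; the grasp point (between the pads) lies 19 mm behind it; z points along the fingers, y is the direction in which the jaws open and shut (so a half turn about z gives the same grasp; the last joint's range is limited). The gripper opens to 88 mm and grips with 3 to 60 N. Pads are 20 mm wide; open, the fingers measure 115 mm over their backs; the gripper's body (75 mm by 178 mm) begins 61 mm behind the grasp point.
Start: joints at [1.071, 0.359, 1.51, -0, 1.272, -0.115], TCP at [0.225, 0.556, 0.223] pointing down, gripper open.
Joint ranges: [-2.97, 2.97], [-1.01, 2.36], [0.21, 2.38], [-0.96, 4.11], [0.2, 2.71], [-2.98, 2.98]. Speed limits (rad/s): [2.39, 2.39, 3.14, 3.14, 3.14, 3.14].

INTERFACE

Orientations are given as a unit quaternion [x, y, z, w].
In Python, from station import bot, get_image, ticket gives the robot as it stands.
- The arm moves only by the shell command python3 -m handwheel 'ROWS' [FORCE]. ROWS is JSON, a list of rows, each an object of numbers: "rx", "ry", "rz": the turn, a rotation vector about the tool's x, y, z each as a share of 360 degrees, from -1 to 1; "dx", "dy", "dz": the shift along the tool's x, y, z each as a share of 8 cm, from -1 to 1; "claw": the opening, from -1 (shut) to 1 (fully open). In form: [{"rx": .., "ry": .., "rz": .., "dx": .., "dy": .., "dz": .., "claw": ..}, ...]. A call has 1 to 8 rows; each row is the pose to reach, as a shift and turn from the pose commanded when the call began, along the tool's axes at that moment, turning the shorter way round; what a row does not reach only later rows make up. A row lasts 1/12 s, in which the tool goes at most 41.7 mm and 7.16 degrees, less where a joint would pass 70% of its speed; a pose out of reach is approached as far as the arm can. A call with a number of a shift or a turn outside -1 to 1 is refused whole. A call with a gripper value outside its range is refused whole. The fingers move at their own pace and stop on an object; FORCE is the grip in N (left out, the last holds). Time passes only in rows, so rows that repeat a pose let the fingers close. It gives the time, the measured TCP pose, the force and the opening at its end, in the units of the state.
- bot.sense(): the state, without advancing time (a new reading comes with each control period).
- get_image(name): name is "scene" or "top" or "wrist"; returns a dict with "pixels" (400x640x3 uint8, blue, green, red), "fov_y" (degrees; the focal length in pixels is half the picture's height over the tangent of half this angle, whatever the lens; pixels are square), "cx", "cy" (the principal point, pixels), "k1" (the pictures are not rectified: a ray, as slopes to the right and down, at radius r is drawn at 1 + k1 r^2 times it, then the intrinsics apply), "rvec" (rotation vector, rad) and "tvec" (3), from world to camera coordinates, as OpenCV has them. Camera axes: x right, y down, z forward; pixel columns grow to the right and rows downward; lengths in m; the calibration is good to about 2 mm. A picture is of the moment at which its call begins. There is no depth.
- ticket.job_done(): hands the job in, once; it reports no verdict.
The state is a dict: "time_s": time; "joint_pos": joint angles; "joint_velocities": joint speeds; "tau": joint torques, N m; "tool_pos": TCP position; "eef_rot": TCP orientation; "contact_force": force on the tool from outside, world axes, zero at the start; "ft_torque": the same for the moment, N m; "finger_gap": opening from 0.0 (shut) to 1.0 (fully open).
Only numpy, scipy, OpenCV 4.12 (cv2) and the standard library are available. Lean on these libraries where they do the work, as an engineer would, in place of code of your own. Each camera call takes 0.05 s, during which the arm holds its last target. There are 200 camera calls.

## Working session

There is one attempt and no reset: what is moved stays moved. The work goes in short steps, Python scripts to look and compute and a shell command to move; the robot and the scene stay as the last step left them, time stands still between calls to the robot, and variables do not carry over. Pictures are saved under pics/ and viewed, about 8 in all and at most 12, crops included, and the job is handed in when it is done.

```bash
mkdir -p pics
cat > h.py <<'E'
import numpy as np, cv2
from station import bot, get_image, ticket
from scipy.spatial.transform import Rotation as R
import pickle
def snap(name,fn):
    im=get_image(name); pickle.dump(im,open('pics/'+fn+'.pkl','wb')); cv2.imwrite('pics/'+fn+'.png',im['pixels']); return im
def load(fn): return pickle.load(open('pics/'+fn+'.pkl','rb'))
def ray(im,u,v):
    f=200/np.tan(np.radians(im['fov_y'])/2)
    d=np.array([(u-im['cx'])/f,(v-im['cy'])/f]); s=d.copy()
    for _ in range(30): s=d/(1+im['k1']*(s@s))
    Rm=cv2.Rodrigues(np.array(im['rvec'],float))[0]; t=np.array(im['tvec'],float).ravel()
    return -Rm.T@t, Rm.T@np.array([s[0],s[1],1])
def atz(im,u,v,z):
    c,d=ray(im,u,v); return c+d*(z-c[2])/d[2]
def proj(im,p):
    f=200/np.tan(np.radians(im['fov_y'])/2)
    Rm=cv2.Rodrigues(np.array(im['rvec'],float))[0]; q=Rm@np.array(p)+np.array(im['tvec'],float).ravel()
    s=q[:2]/q[2]; s=s*(1+im['k1']*(s@s)); return s*f+[im['cx'],im['cy']]
E
python3 - <<'E'
from h import *
for n in ['scene','top','wrist']:
    im=snap(n,n+'0'); print(n,im['fov_y'],im['k1'],ray(im,320,200))
print(bot.sense())
E
```

```text
scene 50.67687336736185 0.00837725690571762 (array([ 0.02227243, -0.84305393,  0.95462021]), array([ 0.37766863,  0.63637058, -0.67265768]))
top 53.413894988994535 -0.0884404491864895 (array([ 0.3821412 , -0.0035827 ,  1.34607992]), array([ 0.10354537, -0.00619167, -0.9948215 ]))
wrist 60.080604022267714 0.024605100389244752 (array([0.14792909, 0.58751845, 0.383994  ]), array([ 0.26897593, -0.128489  , -0.95468736]))
{'time_s': 0.15, 'joint_pos': array([ 1.07088273e+00,  3.59396691e-01,  1.51115451e+00, -1.57199779e-05,
        1.27249626e+00, -1.15100306e-01]), 'joint_velocities': array([-0.00069714, -0.00176855, -0.00239298,  0.00059413, -0.00133875,
        0.00015417]), 'tau': array([ 1.08355532e-04, -5.15756106e+01, -2.71008772e+01,  6.74994872e-02,
        3.05953610e-02, -8.76962417e-05]), 'tool_pos': array([0.22499386, 0.55565753, 0.22197983]), 'eef_rot': array([ 1.91219360e-01,  9.81547058e-01, -6.95558744e-04, -2.13015255e-04]), 'contact_force': array([0.10758027, 0.11578582, 0.1147377 ]), 'ft_torque': array([ 0.01255614,  0.01756942, -0.03524205]), 'finger_gap': 1.0018760901786534}
```

View pics/top0.png

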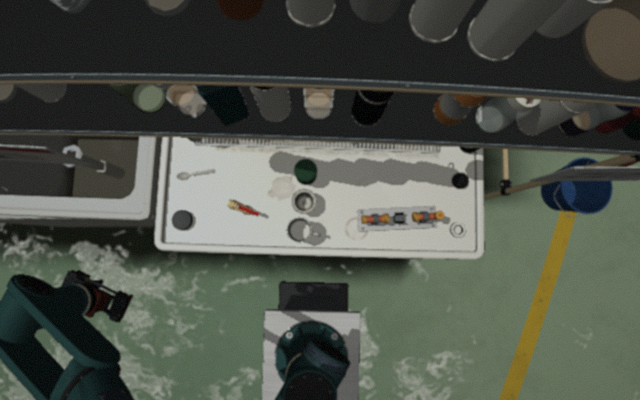

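View pics/scene0.png

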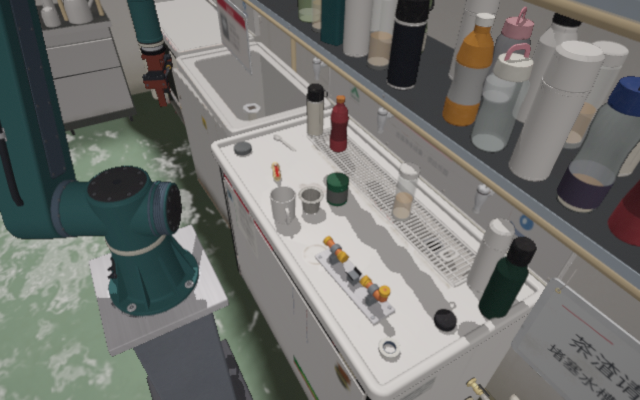

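Top view: valve near (247,209), pipe run (400,217), and the row of tin (305,171), strainer (304,201) and mug (303,230) between them. A shelf overhangs the back. I'll zoom on the valve and pipe run.

Run:
```python
from h import *
t=load('top0')['pixels']; s=load('scene0')['pixels']
def c(i,x,y,w,h,k): return cv2.resize(i[y:y+h,x:x+w],None,fx=k,fy=k,interpolation=cv2.INTER_CUBIC)
a=np.hstack([c(t,220,190,56,40,7),c(s,250,150,56,40,7)])
b=np.hstack([c(t,350,200,112,40,3.5)])
d=c(s,305,225,112,90,3.5)
b=np.vstack([b,np.zeros((d.shape[0]-b.shape[0],b.shape[1],3),np.uint8)])
cv2.imwrite('pics/c1.png',np.vstack([a,np.hstack([b,d])]))
im=load('top0')
for n,u,v,z in [('valve',247,209,.02),('gap',400,217,.06),('tin',305,171,.09),('str',304,201,.06),('mug',303,230,.09),('pL',358,217,.06),('pR',445,216,.1)]: print(n,atz(im,u,v,z))
```

```text
valve [0.48203294 0.2309721  0.02      ]
gap [ 0.46862117 -0.27426335  0.06      ]
tin [0.60461334 0.0395444  0.09      ]
str [0.51105605 0.04025917 0.06      ]
mug [0.41623373 0.03911763 0.09      ]
pL [ 0.46450759 -0.13662853  0.06      ]
pR [ 0.47331448 -0.41119384  0.1       ]
```

View pics/c1.png

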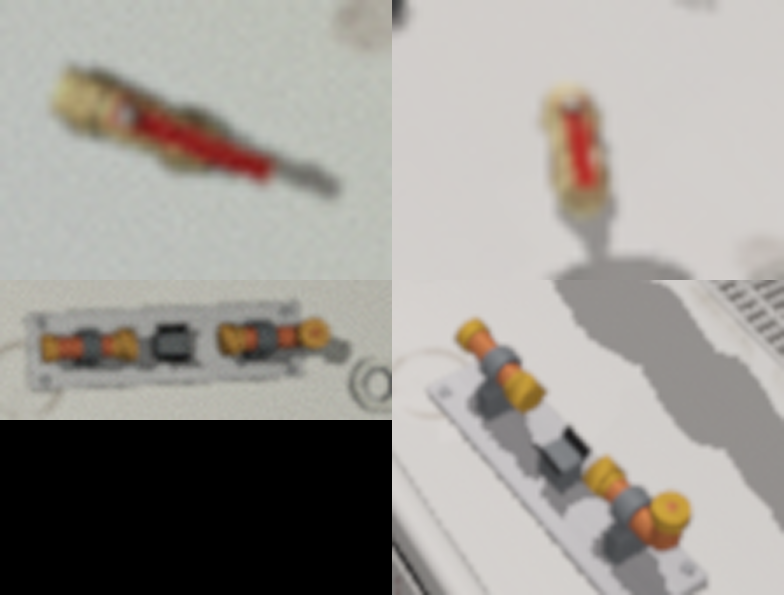

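```bash
cat >> h.py <<'E'
def go(p,xang):
    """print shift/turn shares to TCP p, tool down, tool x at world yaw xang deg"""
    s=bot.sense(); r=R.from_quat(s['eef_rot']); x=np.radians(xang)
    ex=np.array([np.cos(x),np.sin(x),0]); ez=np.array([0,0,-1.]); T=R.from_matrix(np.c_[ex,np.cross(ez,ex),ez])
    print('t',s['time_s'],'pos',s['tool_pos'].round(4),'d',(r.inv().apply(np.array(p)-s['tool_pos'])/.08).round(3),'r',((r.inv()*T).as_rotvec()/2/np.pi).round(4),'gap',round(s['finger_gap'],3),'F',s['contact_force'].round(2))
E
python3 - <<'E'
from h import *
im=load('top0')
a=atz(im,259,214.3,.047);b=atz(im,220+125/7,190+113/7,.049);print(a,b,np.degrees(np.arctan2(*(b-a)[[1,0]])))
e=atz(im,440,215.1,.104);l=atz(im,362.3,219.1,.06);g=atz(im,400.7,217.9,.06);print('elbow',e,'end',l,'gap',g,np.degrees(np.arctan2(*(l-e)[[1,0]])))
for v in (80,135):
  for z in (.3,.5,.8): print(v,z,atz(im,320,v,z))
go([.48,.225,.222],158)
E
python3 -m handwheel '[{"dx":-0.5,"dy":-0.29,"claw":1},{"dx":-1,"dy":-0.58,"claw":1},{"dx":-1,"dy":-0.58,"claw":1}]'
python3 -m handwheel '[{"dx":-0.5,"dy":-0.29,"claw":1},{"dx":-1,"dy":-0.58,"claw":1},{"dx":-1,"dy":-0.58,"claw":1}]'
```

```text
[0.46394026 0.18606786 0.047     ] [0.48822133 0.25628569 0.049     ] 70.92480157680713
elbow [ 0.47542165 -0.39362659  0.104     ] end [ 0.45810915 -0.15077952  0.06      ] gap [ 0.46574819 -0.27660332  0.06      ] 94.07770159445161
80 0.3 [8.23926347e-01 5.42558815e-04 3.00000000e-01]
80 0.5 [ 7.39461453e-01 -2.46149367e-04  5.00000000e-01]
80 0.8 [ 0.61276411 -0.00142921  0.8       ]
135 0.3 [ 0.66743263 -0.00449634  0.3       ]
135 0.5 [ 0.61288776 -0.00432166  0.5       ]
135 0.8 [ 0.53107047 -0.00405964  0.8       ]
t 0.15 pos [0.225  0.5557 0.222 ] d [-4.506e+00 -2.634e+00  3.000e-03] r [-0.0002 -0.     -0.0001] gap 1.002 F [0.11 0.12 0.11]invalid input at $[0]: expected keys rx, ry, rz, dx, dy, dz, claw
invalid input at $[0]: expected keys rx, ry, rz, dx, dy, dz, claw
```

```bash
python3 -m handwheel '[{"rx":0,"ry":0,"rz":0,"dx":-0.5,"dy":-0.25,"dz":0,"claw":1},{"rx":0,"ry":0,"rz":0,"dx":-1,"dy":-0.5,"dz":0,"claw":1},{"rx":0,"ry":0,"rz":0,"dx":-1,"dy":-0.5,"dz":0,"claw":1}]'
python3 -m handwheel '[{"rx":0,"ry":0,"rz":0,"dx":-0.5,"dy":-0.25,"dz":0,"claw":1},{"rx":0,"ry":0,"rz":0,"dx":-1,"dy":-0.5,"dz":0,"claw":1},{"rx":0,"ry":0,"rz":0,"dx":-1,"dy":-0.5,"dz":0,"claw":1}]'
python3 -m handwheel '[{"rx":0,"ry":0,"rz":0,"dx":-0.5,"dy":-0.25,"dz":0,"claw":1},{"rx":0,"ry":0,"rz":0,"dx":-1,"dy":-0.5,"dz":0,"claw":1},{"rx":0,"ry":0,"rz":0,"dx":-1,"dy":-0.5,"dz":0,"claw":1}]'
python3 -m handwheel '[{"rx":0,"ry":0,"rz":0,"dx":-0.5,"dy":-0.3,"dz":0,"claw":1},{"rx":0,"ry":0,"rz":0,"dx":-1,"dy":-0.6,"dz":0,"claw":1},{"rx":0,"ry":0,"rz":0,"dx":-1,"dy":-0.6,"dz":0,"claw":1}]'
python3 -c "
from h import *
go([.489,.257,.222],71)"
```

```text
time_s: 0.4
tool_pos: [0.2869, 0.485, 0.2221]
eef_rot: [0.192, 0.981, -0.002, 0.001]
contact_force: [0.5, -0.8, -0.5]
finger_gap: 0.999
time_s: 0.65
tool_pos: [0.3465, 0.4181, 0.2224]
eef_rot: [0.193, 0.981, -0.001, 0.001]
contact_force: [-0.0, -0.5, 0.8]
finger_gap: 0.998
time_s: 0.9
tool_pos: [0.4059, 0.3514, 0.2226]
eef_rot: [0.193, 0.981, -0.001, 0.001]
contact_force: [0.6, -0.3, 0.3]
finger_gap: 0.996
time_s: 1.15
tool_pos: [0.4614, 0.2774, 0.2226]
eef_rot: [0.192, 0.981, -0.001, 0.001]
contact_force: [-0.1, -0.9, -0.1]
finger_gap: 0.999
t 1.15 pos [0.4614 0.2774 0.2226] d [-0.415 -0.106  0.009] r [1.000e-04 3.000e-04 2.411e-01] gap 0.999 F [-0.14 -0.88 -0.12]
```

```bash
python3 -m handwheel '[{"rx":0,"ry":0,"rz":0.241,"dx":-0.415,"dy":-0.1,"dz":0,"claw":1},{"rx":0,"ry":0,"rz":0.241,"dx":-0.415,"dy":-0.1,"dz":0,"claw":1},{"rx":0,"ry":0,"rz":0.241,"dx":-0.415,"dy":-0.1,"dz":0,"claw":1},{"rx":0,"ry":0,"rz":0.241,"dx":-0.415,"dy":-0.1,"dz":0,"claw":1},{"rx":0,"ry":0,"rz":0.241,"dx":-0.415,"dy":-0.1,"dz":0,"claw":1},{"rx":0,"ry":0,"rz":0.241,"dx":-0.415,"dy":-0.1,"dz":0,"claw":1},{"rx":0,"ry":0,"rz":0.241,"dx":-0.415,"dy":-0.1,"dz":0,"claw":1},{"rx":0,"ry":0,"rz":0.241,"dx":-0.415,"dy":-0.1,"dz":0,"claw":1}]'
python3 -c "
from h import *
go([.489,.257,.222],71)"
```

```text
time_s: 1.82
tool_pos: [0.4859, 0.2616, 0.2224]
eef_rot: [0.641, 0.768, -0.0, -0.0]
contact_force: [-0.3, -0.3, -0.3]
finger_gap: 0.997
t 1.8167 pos [0.4859 0.2616 0.2224] d [-0.063  0.028  0.005] r [-0.0001 -0.0001  0.0814] gap 0.997 F [-0.26 -0.3  -0.31]
```

```bash
python3 -m handwheel '[{"rx":0,"ry":0,"rz":0.081,"dx":-0.06,"dy":0.03,"dz":0,"claw":1},{"rx":0,"ry":0,"rz":0.081,"dx":-0.06,"dy":0.03,"dz":0,"claw":1},{"rx":0,"ry":0,"rz":0.081,"dx":-0.06,"dy":0.03,"dz":0,"claw":1},{"rx":0,"ry":0,"rz":0.081,"dx":-0.06,"dy":0.03,"dz":0,"claw":1},{"rx":0,"ry":0,"rz":0.081,"dx":-0.06,"dy":0.03,"dz":0,"claw":1},{"rx":0,"ry":0,"rz":0.081,"dx":-0.06,"dy":0.03,"dz":0,"claw":1}]'
python3 -c "
from h import *
go([.489,.257,.222],71)
snap('wrist','w1')"
```

```text
time_s: 2.32
tool_pos: [0.4893, 0.257, 0.2225]
eef_rot: [0.811, 0.586, -0.0, -0.0]
contact_force: [0.6, -0.1, -0.3]
finger_gap: 1.0
t 2.3167 pos [0.4893 0.257  0.2225] d [-0.001 -0.004  0.006] r [-0.0001 -0.      0.0019] gap 1.0 F [ 0.61 -0.1  -0.27]
```

View pics/w1.png

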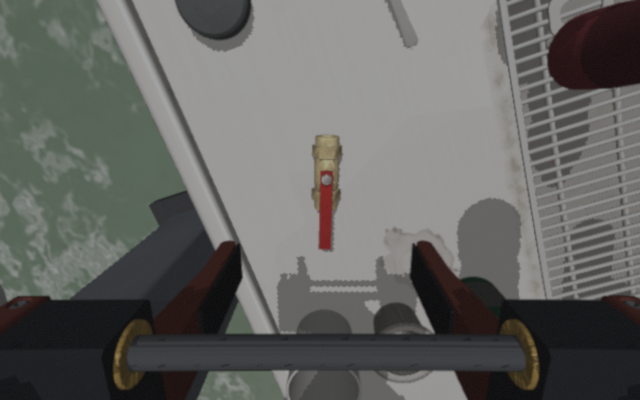

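Wrist view: the valve is nearly upright in the picture. The lever runs from the pivot (327,180) to its tip (325.5,249), and the far hex end tops out at (328,135). I'll compute the pose by fitting the model's points.

Run:
```python
from h import *
from scipy.optimize import least_squares
im=load('w1')
hsv=cv2.cvtColor(im['pixels'],cv2.COLOR_BGR2HSV)[120:260,290:360].astype(int)
red=((hsv[...,0]<6)|(hsv[...,0]>174))&(hsv[...,1]>150)
v,u=np.nonzero(red); v+=120;u+=290
rows=[(r,u[v==r].min(),u[v==r].max()) for r in range(190,255,8) if (v==r).any()]
print(rows,v.max())
L=np.array([atz(im,(a+b+1)/2,r+.5,.049) for r,a,b in rows]); print(L.round(4))
d=L[0]-L[-1]; print('ang',np.degrees(np.arctan2(d[1],d[0])))
tip=atz(im,325.8,v.max()+1,.049); y=d[:2]/np.linalg.norm(d[:2]); print('tip',tip,'c from tip',tip[:2]+.076*y)
f=[atz(im,328,135,z) for z in (.014,.026,.03)]; print('far',[ (q[:2]-.0305*y).round(4) for q in f]); print('piv',atz(im,326.5,180,.05))
```

```text
[(190, np.int64(321), np.int64(331)), (198, np.int64(321), np.int64(331)), (206, np.int64(320), np.int64(330)), (214, np.int64(321), np.int64(330)), (222, np.int64(321), np.int64(330)), (230, np.int64(321), np.int64(329)), (238, np.int64(320), np.int64(329)), (246, np.int64(320), np.int64(329))] 247
[[0.4865 0.2463 0.049 ]
 [0.4838 0.2383 0.049 ]
 [0.4802 0.2305 0.049 ]
 [0.4779 0.2221 0.049 ]
 [0.4752 0.2138 0.049 ]
 [0.4719 0.2054 0.049 ]
 [0.4685 0.197  0.049 ]
 [0.4656 0.1882 0.049 ]]
ang 70.2474266316108
tip [0.46585615 0.18630321 0.049     ] c from tip [0.49154104 0.25783143]
far [array([0.4937, 0.2657]), array([0.4941, 0.267 ]), array([0.4942, 0.2675])]
piv [0.48995798 0.25691741 0.05      ]
```

Run:
```python
from h import *
im=load('w1'); t=load('top0')
y=np.array([np.cos(np.radians(70.5)),np.sin(np.radians(70.5))])
for z in (.0,.014,.028): 
  q=atz(t,228,203.6,z); print('top far',z,(q[:2]-.0305*y).round(4))
  print('top tip',(atz(t,259,214.3,z+.02)[:2]+.076*y).round(4))
# project model
c=np.array([.4915,.258]); x=np.array([y[1],-y[0]])
img=cv2.resize(im['pixels'][115:265,270:390],None,fx=4,fy=4,interpolation=cv2.INTER_CUBIC); 
P=lambda a,b,z:(((proj(im,[*(c+a*x+b*y),z])-[270,115])+.5)*4).astype(int)
for zz,col in((0,(255,0,0)),(.028,(0,255,0))):
  for b in (-.0305,-.0175,.0175,.0305): cv2.line(img,P(-.016,b,zz).tolist(),P(.016,b,zz).tolist(),col,1)
for b in (0,-.076): cv2.line(img,P(-.01,b,.049).tolist(),P(.01,b,.049).tolist(),(255,0,255),1)
cv2.imwrite('pics/c2.png',img)
```

```text
top far 0.0 [0.4896 0.2714]
top tip [0.491  0.2617]
top far 0.014 [0.4884 0.2683]
top tip [0.4901 0.2596]
top far 0.028 [0.4872 0.2651]
top tip [0.4892 0.2576]
```

View pics/c2.png

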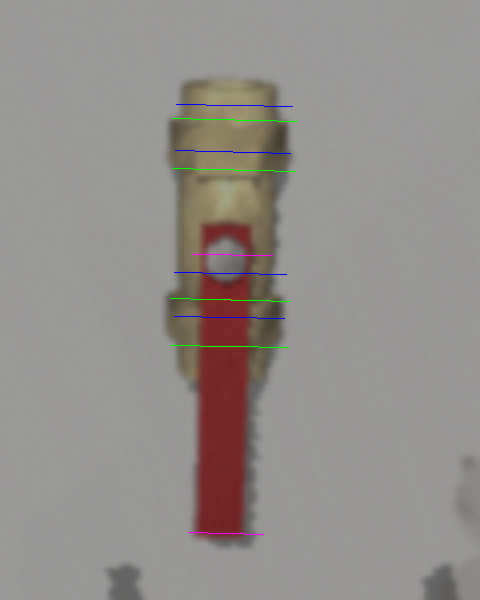

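Hexes line up with the model, with threaded stubs beyond them. The body is about 1.5 mm left of the model, so centre ≈ (0.490, 0.258) with its bore at 70.5°. Descending.

```bash
python3 -m handwheel '[{"rx":0,"ry":0,"rz":0.003,"dx":0.01,"dy":0.01,"dz":0.45,"claw":1},{"rx":0,"ry":0,"rz":0.003,"dx":0.015,"dy":0.01,"dz":0.9,"claw":1},{"rx":0,"ry":0,"rz":0.003,"dx":0.015,"dy":0.01,"dz":0.9,"claw":1}]'
python3 -m handwheel '[{"rx":0,"ry":0,"rz":0,"dx":0,"dy":0,"dz":0.4,"claw":1},{"rx":0,"ry":0,"rz":0,"dx":0,"dy":0,"dz":0.8,"claw":1},{"rx":0,"ry":0,"rz":0,"dx":0,"dy":0,"dz":0.8,"claw":1}]'
python3 -c "
from h import *
go([.490,.2582,.004],70.5)"
```

```text
time_s: 2.62
tool_pos: [0.4865, 0.2557, 0.1452]
eef_rot: [0.816, 0.578, -0.005, -0.001]
contact_force: [-1.5, -1.1, -0.5]
finger_gap: 0.999
time_s: 2.87
tool_pos: [0.4876, 0.2559, 0.0831]
eef_rot: [0.816, 0.577, -0.004, -0.001]
contact_force: [-0.8, -0.2, -0.8]
finger_gap: 1.003
t 2.8667 pos [0.4876 0.2559 0.0831] d [0.043 0.026 0.989] r [-0.001   0.0009  0.0001] gap 1.003 F [-0.84 -0.17 -0.75]
```

```bash
python3 -m handwheel '[{"rx":-0.001,"ry":0.001,"rz":0,"dx":0.03,"dy":0.02,"dz":0.3,"claw":1},{"rx":-0.001,"ry":0.001,"rz":0,"dx":0.03,"dy":0.02,"dz":0.5,"claw":1},{"rx":-0.001,"ry":0.001,"rz":0,"dx":0.03,"dy":0.02,"dz":0.5,"claw":1}]'
python3 -c "
from h import *
go([.490,.2582,.004],70.5)
im=snap('wrist','w2')"
```

```text
time_s: 3.12
tool_pos: [0.4922, 0.2585, 0.0461]
eef_rot: [0.817, 0.577, 0.003, 0.0]
contact_force: [-0.4, -0.3, 1.2]
finger_gap: 0.997
t 3.1167 pos [0.4922 0.2585 0.0461] d [-0.014 -0.026  0.526] r [ 0.0006 -0.0006 -0.    ] gap 0.997 F [-0.39 -0.33  1.17]
```

View pics/w2.png

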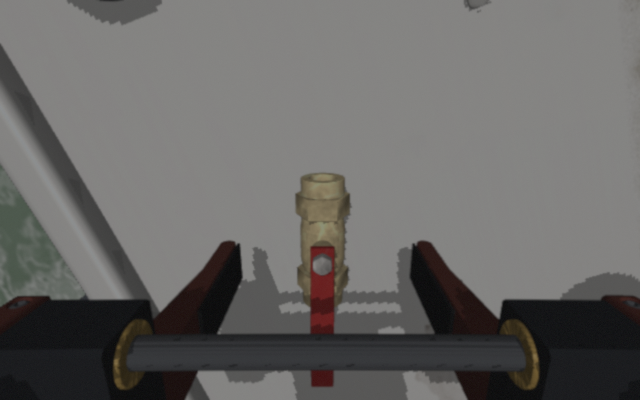

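The valve (axis at u≈322) sits between the fingers (238 to 415), about 2 mm left, which matches the computed dy. I'll go on down, then close.

```bash
python3 -m handwheel '[{"rx":0,"ry":0,"rz":0,"dx":-0.01,"dy":-0.025,"dz":0.25,"claw":1},{"rx":0,"ry":0,"rz":0,"dx":-0.01,"dy":-0.025,"dz":0.5,"claw":1},{"rx":0,"ry":0,"rz":0,"dx":-0.01,"dy":-0.025,"dz":0.5,"claw":1},{"rx":0,"ry":0,"rz":0,"dx":-0.01,"dy":-0.025,"dz":0.5,"claw":1}]'
python3 -c "
from h import *
go([.490,.2582,.004],70.5)"
```

```text
time_s: 3.5
tool_pos: [0.4918, 0.259, 0.008]
eef_rot: [0.817, 0.577, 0.004, 0.001]
contact_force: [-0.2, -0.5, 0.3]
finger_gap: 0.998
t 3.5 pos [0.4918 0.259  0.008 ] d [-0.018 -0.018  0.049] r [ 0.001  -0.001  -0.0002] gap 0.998 F [-0.24 -0.46  0.29]
```

```bash
python3 -m handwheel '[{"rx":0.001,"ry":-0.001,"rz":0,"dx":-0.015,"dy":-0.02,"dz":0.03,"claw":1},{"rx":0.001,"ry":-0.001,"rz":0,"dx":-0.015,"dy":-0.02,"dz":0.03,"claw":1},{"rx":0.001,"ry":-0.001,"rz":0,"dx":-0.015,"dy":-0.02,"dz":0.03,"claw":-0.2},{"rx":0.001,"ry":-0.001,"rz":0,"dx":-0.015,"dy":-0.02,"dz":0.03,"claw":-1},{"rx":0.001,"ry":-0.001,"rz":0,"dx":-0.015,"dy":-0.02,"dz":0.03,"claw":-1},{"rx":0.001,"ry":-0.001,"rz":0,"dx":-0.015,"dy":-0.02,"dz":0.03,"claw":-1},{"rx":0.001,"ry":-0.001,"rz":0,"dx":-0.015,"dy":-0.02,"dz":0.03,"claw":-1},{"rx":0.001,"ry":-0.001,"rz":0,"dx":-0.015,"dy":-0.02,"dz":0.03,"claw":-1}]' 30
python3 -m handwheel '[{"rx":0,"ry":0,"rz":0,"dx":0,"dy":0,"dz":0,"claw":-1},{"rx":0,"ry":0,"rz":0,"dx":0,"dy":0,"dz":0,"claw":-1},{"rx":0,"ry":0,"rz":0,"dx":0,"dy":0,"dz":0,"claw":-1},{"rx":0,"ry":0,"rz":0,"dx":0,"dy":0,"dz":0,"claw":-1}]' 30
python3 -c "
from h import *
go([.490,.2582,.004],70.5)"
```

```text
time_s: 4.17
tool_pos: [0.4895, 0.2582, 0.0042]
eef_rot: [0.817, 0.577, -0.0, 0.0]
contact_force: [0.9, -0.1, -0.2]
finger_gap: 0.585
time_s: 4.5
tool_pos: [0.4895, 0.2582, 0.0042]
eef_rot: [0.817, 0.577, -0.0, 0.0]
contact_force: [0.4, -0.1, -0.9]
finger_gap: 0.287
t 4.5 pos [0.4895 0.2582 0.0042] d [0.002 0.006 0.002] r [ 0.      0.     -0.0002] gap 0.287 F [ 0.35 -0.11 -0.9 ]
```

```bash
python3 -m handwheel '[{"rx":0,"ry":0,"rz":0,"dx":0,"dy":0,"dz":0,"claw":-1},{"rx":0,"ry":0,"rz":0,"dx":0,"dy":0,"dz":0,"claw":-1},{"rx":0,"ry":0,"rz":0,"dx":0,"dy":0,"dz":0,"claw":-1}]' 40
python3 -m handwheel '[{"rx":0,"ry":0,"rz":0,"dx":0,"dy":0,"dz":-0.1,"claw":-1},{"rx":0,"ry":0,"rz":0,"dx":0,"dy":0,"dz":-0.3,"claw":-1},{"rx":0,"ry":0,"rz":0,"dx":0,"dy":0,"dz":-0.6,"claw":-1},{"rx":0,"ry":0,"rz":0,"dx":0,"dy":0,"dz":-0.6,"claw":-1}]'
python3 -c "
from h import *
go([.490,.2582,.172],70.5)
snap('wrist','w3')"
```

```text
time_s: 4.75
tool_pos: [0.4896, 0.2582, 0.0042]
eef_rot: [0.817, 0.577, -0.0, 0.0]
contact_force: [0.5, -0.2, -0.9]
finger_gap: 0.288
time_s: 5.08
tool_pos: [0.4917, 0.2591, 0.0557]
eef_rot: [0.817, 0.577, 0.003, 0.001]
contact_force: [0.9, 0.4, -2.8]
finger_gap: 0.289
t 5.0833 pos [0.4917 0.2591 0.0557] d [-0.013 -0.01  -1.453] r [ 0.0006 -0.0005 -0.0002] gap 0.289 F [ 0.88  0.45 -2.79]
```

View pics/w3.png

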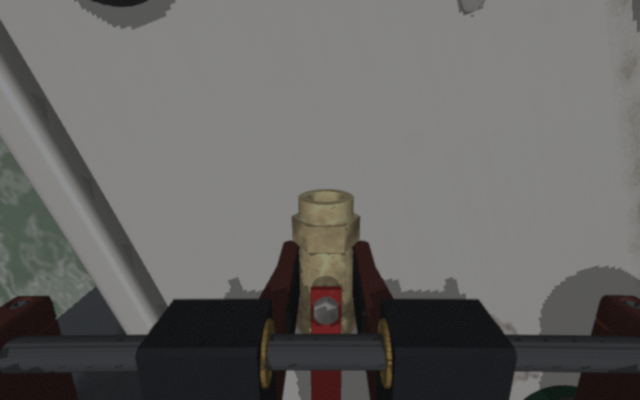

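The valve is gripped (opening 0.288, about 2.8 N of added weight) and its bore is in line with the tool's x. Raising it further.

```bash
python3 -m handwheel '[{"rx":0.0005,"ry":-0.0005,"rz":0,"dx":0,"dy":0,"dz":-0.4,"claw":-1},{"rx":0.0005,"ry":-0.0005,"rz":0,"dx":0,"dy":0,"dz":-0.8,"claw":-1},{"rx":0.0005,"ry":-0.0005,"rz":0,"dx":0,"dy":0,"dz":-1,"claw":-1}]'
python3 -m handwheel '[{"rx":0,"ry":0,"rz":0,"dx":0,"dy":0,"dz":-0.35,"claw":-1},{"rx":0,"ry":0,"rz":0,"dx":0,"dy":0,"dz":-0.5,"claw":-1},{"rx":0,"ry":0,"rz":0,"dx":0,"dy":0,"dz":-0.5,"claw":-1},{"rx":0,"ry":0,"rz":0,"dx":0,"dy":0,"dz":-0.5,"claw":-1}]'
python3 - <<'E'
from h import *
go([.475,.16,.172],94)
t=load('top0');s=load('scene0')
def tri(a,b):
    c1,d1=ray(t,*a);c2,d2=ray(s,*b);A=np.c_[d1,-d2];k=np.linalg.lstsq(A,c2-c1,rcond=None)[0];p,q=c1+d1*k[0],c2+d2*k[1]
    return ((p+q)/2).round(4),np.linalg.norm(p-q).round(4)
S=lambda x,y:(305+(x-392)/3.5,225+(y-280)/3.5)
T=lambda x,y:(350+x/3.5,200+(y-280)/3.5)
print('elbow',tri(T(314,333),S(671,511)))
# inner faces: scene, axis centre of nuts
for z in (.06,):
  for n,p in (('nutL',S(533,395)),('nutR',S(598,474)),('endL',S(470,335))): print(n,atz(s,*p,z))
print('bottle',atz(s,402,215,0))
E
```

```text
time_s: 5.38
tool_pos: [0.4901, 0.2585, 0.1341]
eef_rot: [0.817, 0.577, -0.001, -0.0]
contact_force: [0.7, -0.5, -2.1]
finger_gap: 0.288
time_s: 5.72
tool_pos: [0.4895, 0.2582, 0.1717]
eef_rot: [0.817, 0.577, -0.002, -0.0]
contact_force: [-0.4, 0.1, -3.1]
finger_gap: 0.286
t 5.7167 pos [0.4895 0.2582 0.1717] d [-1.217e+00  2.410e-01 -1.000e-03] r [-0.0006  0.0004 -0.0655] gap 0.286 F [-0.35  0.12 -3.15]
elbow (array([ 0.4767, -0.3952,  0.098 ]), np.float64(0.0022))
nutL [ 0.46824665 -0.23441627  0.06      ]
nutR [ 0.46994467 -0.32224844  0.06      ]
endL [ 0.45712965 -0.15618636  0.06      ]
bottle [ 7.56113944e-01 -1.31049387e-01  1.11022302e-16]
```

```bash
python3 -m handwheel '[{"rx":0,"ry":0,"rz":-0.0655,"dx":0,"dy":0,"dz":0,"claw":-1},{"rx":0,"ry":0,"rz":-0.0655,"dx":0,"dy":0,"dz":0,"claw":-1},{"rx":0,"ry":0,"rz":-0.0655,"dx":0,"dy":0,"dz":0,"claw":-1},{"rx":0,"ry":0,"rz":-0.0655,"dx":0,"dy":0,"dz":0,"claw":-1},{"rx":0,"ry":0,"rz":-0.0655,"dx":0,"dy":0,"dz":0,"claw":-1}]'
python3 -m handwheel '[{"rx":0,"ry":0,"rz":0,"dx":-0.2,"dy":-0.02,"dz":0,"claw":-1},{"rx":0,"ry":0,"rz":0,"dx":-0.6,"dy":-0.07,"dz":0,"claw":-1},{"rx":0,"ry":0,"rz":0,"dx":-1,"dy":-0.11,"dz":0,"claw":-1}]'
python3 -m handwheel '[{"rx":0,"ry":0,"rz":0,"dx":-0.4,"dy":-0.04,"dz":0,"claw":-1},{"rx":0,"ry":0,"rz":0,"dx":-0.8,"dy":-0.09,"dz":0,"claw":-1},{"rx":0,"ry":0,"rz":0,"dx":-1,"dy":-0.11,"dz":0,"claw":-1}]'
python3 -m handwheel '[{"rx":0,"ry":0,"rz":0,"dx":-0.4,"dy":-0.04,"dz":0,"claw":-1},{"rx":0,"ry":0,"rz":0,"dx":-0.8,"dy":-0.09,"dz":0,"claw":-1},{"rx":0,"ry":0,"rz":0,"dx":-1,"dy":-0.11,"dz":0,"claw":-1}]'
python3 -m handwheel '[{"rx":0,"ry":0,"rz":0,"dx":-0.4,"dy":-0.04,"dz":0,"claw":-1},{"rx":0,"ry":0,"rz":0,"dx":-0.8,"dy":-0.09,"dz":0,"claw":-1},{"rx":0,"ry":0,"rz":0,"dx":-1,"dy":-0.11,"dz":0,"claw":-1}]'
python3 -c "
from h import *
go([.467,-.277,.172],94)"
```

```text
time_s: 6.13
tool_pos: [0.4881, 0.2577, 0.1698]
eef_rot: [0.682, 0.732, -0.004, -0.002]
contact_force: [-0.7, 0.6, -1.5]
finger_gap: 0.29
time_s: 6.38
tool_pos: [0.4852, 0.1775, 0.1707]
eef_rot: [0.682, 0.731, -0.003, -0.002]
contact_force: [0.5, -0.7, -2.2]
finger_gap: 0.288
time_s: 6.63
tool_pos: [0.4815, 0.0945, 0.171]
eef_rot: [0.683, 0.73, -0.004, -0.002]
contact_force: [0.8, -0.2, -1.9]
finger_gap: 0.283
time_s: 6.88
tool_pos: [0.4787, 0.0143, 0.1713]
eef_rot: [0.683, 0.73, -0.003, -0.001]
contact_force: [0.2, 0.7, -1.8]
finger_gap: 0.286
time_s: 7.13
tool_pos: [0.4758, -0.066, 0.1716]
eef_rot: [0.683, 0.73, -0.003, -0.001]
contact_force: [0.6, 0.2, -2.7]
finger_gap: 0.286
t 7.1333 pos [ 0.4758 -0.066   0.1716] d [-2.624e+00 -2.860e-01  2.000e-03] r [-0.001   0.0004 -0.0005] gap 0.286 F [ 0.6   0.16 -2.75]
```

```bash
python3 -m handwheel '[{"rx":0,"ry":0,"rz":0,"dx":-0.4,"dy":-0.04,"dz":0,"claw":-1},{"rx":0,"ry":0,"rz":0,"dx":-0.8,"dy":-0.09,"dz":0,"claw":-1},{"rx":0,"ry":0,"rz":0,"dx":-1,"dy":-0.11,"dz":0,"claw":-1}]'
python3 -m handwheel '[{"rx":-0.001,"ry":0.0005,"rz":0,"dx":-0.4,"dy":-0.04,"dz":0,"claw":-1},{"rx":-0.001,"ry":0.0005,"rz":0,"dx":-0.8,"dy":-0.09,"dz":0,"claw":-1},{"rx":-0.001,"ry":0.0005,"rz":0,"dx":-1,"dy":-0.11,"dz":0,"claw":-1}]'
python3 -m handwheel '[{"rx":0,"ry":0,"rz":0,"dx":-0.3,"dy":-0.04,"dz":0,"claw":-1},{"rx":0,"ry":0,"rz":0,"dx":-0.62,"dy":-0.07,"dz":0,"claw":-1},{"rx":0,"ry":0,"rz":0,"dx":-0.62,"dy":-0.07,"dz":0,"claw":-1},{"rx":0,"ry":0,"rz":0,"dx":-0.62,"dy":-0.07,"dz":0,"claw":-1}]'
python3 - <<'E'
from h import *
go([.467,-.277,.092],94)
w=snap('wrist','w4')['pixels']; t=snap('top','t4')['pixels']; s=snap('scene','s4')['pixels']
c=lambda i,x,y,w,h,k: cv2.resize(i[y:y+h,x:x+w],(int(w*k),int(h*k)),interpolation=cv2.INTER_CUBIC)
a=np.hstack([c(t,340,180,120,70,3.33),c(s,290,180,130,76,3.07)[:233]])
cv2.imwrite('pics/c4.png',np.vstack([c(w,160,60,320,180,a.shape[1]/640*2*.75)[:350,:a.shape[1]] if 0 else cv2.resize(w[60:340],(a.shape[1],350)),a]))
E
```

```text
time_s: 7.38
tool_pos: [0.4728, -0.1466, 0.1718]
eef_rot: [0.683, 0.73, -0.003, -0.001]
contact_force: [0.8, 0.3, -2.4]
finger_gap: 0.287
time_s: 7.63
tool_pos: [0.4697, -0.2272, 0.1719]
eef_rot: [0.683, 0.73, 0.001, -0.0]
contact_force: [0.5, 0.3, -1.6]
finger_gap: 0.289
time_s: 7.97
tool_pos: [0.4675, -0.2747, 0.1717]
eef_rot: [0.683, 0.73, 0.001, -0.001]
contact_force: [-0.3, 0.8, -1.9]
finger_gap: 0.291
t 7.9667 pos [ 0.4675 -0.2747  0.1717] d [-0.031 -0.009  0.996] r [ 0.0001 -0.0005 -0.0006] gap 0.291 F [-0.28  0.8  -1.93]
```

View pics/c4.png

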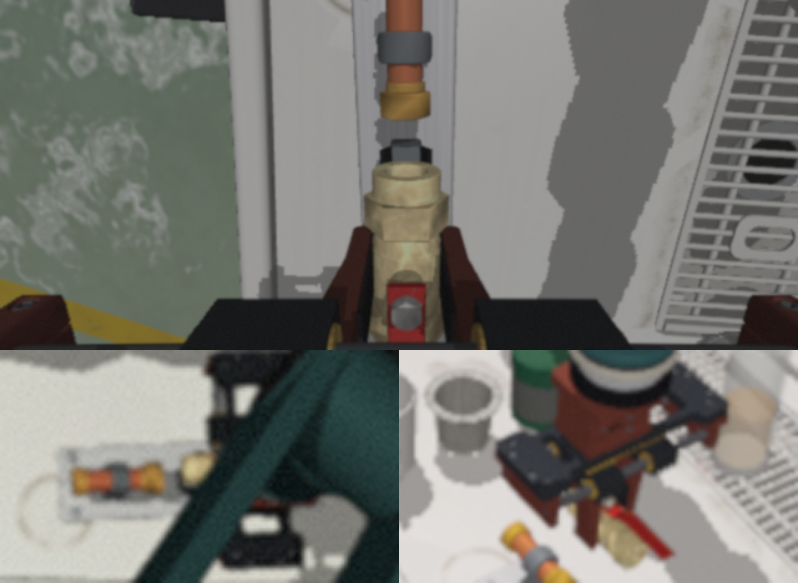

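Wrist view: nut rim at about (325.6,154), pipe axis and valve axis both at u≈324–326, so well lined up. The lever points to the elbow side and everything is clear. Computing the residuals.

Run:
```python
from h import *
im=load('w4'); k=640/798
U=lambda x,y:(x*k,y*.8+60)
for n,p,z in (('nutL inner top',U(406,118),.076),('nut edge L',U(381.5,100),.06),('nut edge R',U(430.5,100),.06),('pipe L',U(385,10),.06),('pipe R',U(422,10),.06),('clamp L',U(378,45),.06),('clamp R',U(432,45),.06)): print(n,atz(im,*p,z).round(4))
s=bot.sense();z=s['tool_pos'][2]
# valve far end in hand: rim of stub / hex edges at valve-centre height z+.010
for n,p,h in (('hexL',U(364,205),.010),('hexR',U(448,205),.010),('hex top front edge',U(405,193),.024),('hex back',U(405,240),.024)): print(n,atz(im,*p,z+h).round(4))
print(s['tool_pos'])
```

```text
nutL inner top [ 0.4651 -0.2354  0.076 ]
nut edge L [ 0.4491 -0.2278  0.06  ]
nut edge R [ 0.4799 -0.2258  0.06  ]
pipe L [ 0.4486 -0.1751  0.06  ]
pipe R [ 0.4705 -0.1737  0.06  ]
clamp L [ 0.4454 -0.1951  0.06  ]
clamp R [ 0.478  -0.1929  0.06  ]
hexL [ 0.4503 -0.2512  0.1822]
hexR [ 0.4818 -0.2491  0.1822]
hex top front edge [ 0.4651 -0.2404  0.1962]
hex back [ 0.4662 -0.2578  0.1962]
[ 0.46759474 -0.27276198  0.1722245 ]
```

Gap centre by the wrist camera is (0.468, -0.2755), by the top and scene cameras (0.467, -0.2765). Valve centre ≈ TCP. Descending.

```bash
python3 -c "
from h import *
go([.4677,-.276,.091],94.3)"
python3 -m handwheel '[{"rx":0,"ry":0,"rz":-0.001,"dx":-0.02,"dy":0,"dz":0.2,"claw":-1},{"rx":0,"ry":0,"rz":-0.001,"dx":-0.02,"dy":0,"dz":0.4,"claw":-1},{"rx":0,"ry":0,"rz":-0.001,"dx":-0.02,"dy":0,"dz":0.6,"claw":-1},{"rx":0,"ry":0,"rz":-0.001,"dx":-0.02,"dy":0,"dz":0.7,"claw":-1},{"rx":0,"ry":0,"rz":-0.001,"dx":-0.02,"dy":0,"dz":0.7,"claw":-1}]'
python3 -c "
from h import *
go([.4677,-.276,.091],94.3)"
```

```text
t 8.1167 pos [ 0.4676 -0.2728  0.1722] d [-0.044 -0.002  1.015] r [ 0.0001 -0.0005 -0.0009] gap 0.286 F [-0.08  1.05 -1.85]
time_s: 8.53
tool_pos: [0.4672, -0.2736, 0.1153]
eef_rot: [0.679, 0.734, 0.001, -0.002]
contact_force: [0.2, -0.7, -1.7]
finger_gap: 0.29
t 8.5333 pos [ 0.4672 -0.2736  0.1153] d [-0.032  0.004  0.304] r [-0.0002 -0.0007  0.0003] gap 0.29 F [ 0.15 -0.69 -1.72]
```

```bash
python3 -m handwheel '[{"rx":0,"ry":-0.0005,"rz":0,"dx":-0.03,"dy":0,"dz":0.1,"claw":-1},{"rx":0,"ry":-0.0005,"rz":0,"dx":-0.03,"dy":0,"dz":0.2,"claw":-1},{"rx":0,"ry":-0.0005,"rz":0,"dx":-0.03,"dy":0,"dz":0.28,"claw":-1},{"rx":0,"ry":-0.0005,"rz":0,"dx":-0.03,"dy":0,"dz":0.28,"claw":-1},{"rx":0,"ry":-0.0005,"rz":0,"dx":-0.03,"dy":0,"dz":0.28,"claw":-1},{"rx":0,"ry":-0.0005,"rz":0,"dx":-0.03,"dy":0,"dz":0.28,"claw":-1},{"rx":0,"ry":-0.0005,"rz":0,"dx":-0.03,"dy":0,"dz":0.28,"claw":-1},{"rx":0,"ry":-0.0005,"rz":0,"dx":-0.03,"dy":0,"dz":0.28,"claw":-1}]'
python3 - <<'E'
from h import *
go([.4677,-.276,.091],94.3)
w=snap('wrist','w5')['pixels']; s=snap('scene','s5')['pixels']
a=cv2.resize(s[200:320,270:430],(640,480)[::1],interpolation=cv2.INTER_CUBIC)[60:380]
cv2.imwrite('pics/c5.png',np.vstack([w[80:340],a]))
E
```

```text
time_s: 9.2
tool_pos: [0.469, -0.2782, 0.0952]
eef_rot: [0.68, 0.733, 0.0, 0.002]
contact_force: [-1.0, 0.1, -1.5]
finger_gap: 0.288
t 9.2 pos [ 0.469  -0.2782  0.0952] d [ 0.029 -0.015  0.052] r [0.0004 0.0004 0.0001] gap 0.288 F [-0.95  0.05 -1.53]
```

View pics/c5.png

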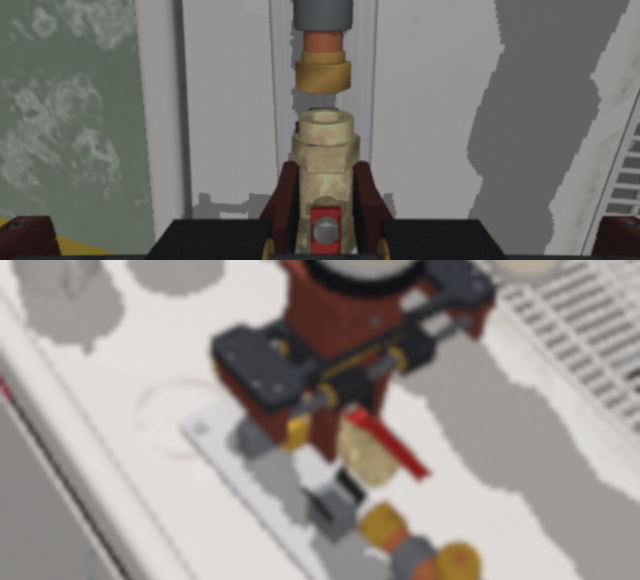

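Wrist view: nut (296–351, rim bottom at v≈172) sits ahead of the valve hex (291–359, v≈230), with the valve about 2 px right. In the scene view the valve hovers over the gap, lever towards the elbow.

Run:
```python
from h import *
im=load('w5');s=bot.sense();z=s['tool_pos'][2]
for n,p,h in (('nut inner top',(323,172),.076),('nL',(296,155),.06),('nR',(351,155),.06),('clL',(293,90),.06),('clR',(353,90),.06),('hexL',(291,230),z+.01),('hexR',(359,230),z+.01),('hexfront',(325,215),z+.024),('hexback',(325,250),z+.024)): print(n,atz(im,*p,h).round(4))
go([.4677,-.276,.092],94.3)
```

```text
nut inner top [ 0.4646 -0.2355  0.076 ]
nL [ 0.4486 -0.2304  0.06  ]
nR [ 0.48  -0.228  0.06 ]
clL [ 0.4452 -0.1952  0.06  ]
clR [ 0.4776 -0.1928  0.06  ]
hexL [ 0.4512 -0.258   0.1051]
hexR [ 0.4833 -0.2556  0.1051]
hexfront [ 0.4663 -0.2442  0.1191]
hexback [ 0.4675 -0.2605  0.1191]
t 9.3 pos [ 0.4689 -0.2781  0.0951] d [ 0.028 -0.014  0.038] r [0.0004 0.0003 0.0001] gap 0.287 F [ 0.76  0.24 -2.1 ]
```

```bash
python3 -m handwheel '[{"rx":0.0003,"ry":0.0003,"rz":0,"dx":0.03,"dy":-0.013,"dz":0.04,"claw":-1},{"rx":0.0003,"ry":0.0003,"rz":0,"dx":0.03,"dy":-0.013,"dz":0.04,"claw":-1},{"rx":0.0003,"ry":0.0003,"rz":0,"dx":0.03,"dy":-0.013,"dz":0.04,"claw":-1},{"rx":0.0003,"ry":0.0003,"rz":0,"dx":0.03,"dy":-0.013,"dz":0.04,"claw":-1},{"rx":0.0003,"ry":0.0003,"rz":0,"dx":0.03,"dy":-0.013,"dz":0.04,"claw":-1},{"rx":0.0003,"ry":0.0003,"rz":0,"dx":0.03,"dy":-0.013,"dz":0.04,"claw":-1}]'
python3 -m handwheel '[{"rx":0,"ry":0,"rz":0,"dx":0,"dy":0,"dz":0,"claw":-1},{"rx":0,"ry":0,"rz":0,"dx":0,"dy":0,"dz":0,"claw":-1},{"rx":0,"ry":0,"rz":0,"dx":0,"dy":0,"dz":0,"claw":-1},{"rx":0,"ry":0,"rz":0,"dx":0,"dy":0,"dz":0,"claw":-1}]'
python3 -c "
from h import *
go([.4677,-.276,.092],94.3); print(bot.sense()['joint_velocities'].round(4))"
```

```text
time_s: 9.8
tool_pos: [0.4676, -0.2757, 0.0916]
eef_rot: [0.68, 0.733, 0.0, 0.0]
contact_force: [0.4, 0.1, -2.4]
finger_gap: 0.283
time_s: 10.13
tool_pos: [0.4676, -0.2757, 0.0916]
eef_rot: [0.68, 0.733, 0.0, 0.0]
contact_force: [0.1, -0.3, -1.6]
finger_gap: 0.287
t 10.1333 pos [ 0.4676 -0.2757  0.0916] d [-0.004  0.001 -0.005] r [ 0.     -0.      0.0002] gap 0.287 F [ 0.09 -0.25 -1.61]
[-0.0004 -0.0006  0.0023  0.0007  0.0015  0.0008]
```

Run:
```python
from h import *
s=load('s5'); c=np.array([.469,-.2782,.0952+.010]); a=np.radians(94.3); y=np.array([np.cos(a),np.sin(a),0])
for p in (0,5,-5):
  q=np.radians(p); yy=y*np.cos(q)+np.array([0,0,np.sin(q)]); zz=np.array([0,0,np.cos(q)])-y*np.sin(q)
  print(p,proj(s,c-.076*yy+.035*zz).round(1),proj(s,c-.076*yy+.028*zz).round(1))
print('seen (377,268.3)')
```

```text
0 [375.6 268.8] [375.3 270.6]
5 [376.1 271.3] [375.6 272.9]
-5 [375.  266.2] [374.9 268.1]
seen (377,268.3)
```

Lever tip is where a level valve should put it (within about 1.5 px). Handing in.

```bash
python3 -c "
from h import *
print(ticket.job_done())"
```

```text
the job is handed in; nothing more can be done
None
```

The valve is held still over the pipe gap with its lever pointing to the elbow, and the job was handed in at about 10 s of the 42 s allowed. I gripped it across its flanks, lifted it over the row with its underside near 0.17 m, and lowered it over the gap.

- **Position:** the gripper's final position is (0.4676, -0.2757, 0.0916). I measured the gap's centre as (0.468, -0.2755) with the wrist camera and (0.467, -0.2765) with the other two. The valve should be centred to within about 2 mm.
- **Height:** I estimate its underside is about 11–12 mm above the nut tops, worked out from the given pipe and nut heights and the grasp.
- **Alignment:** the gripper is vertical and turned to 94.3°. The pipe's direction measured 94–95°. About 4 mm above the final position, the lever tip was within about 1.5 px of where a level valve would put it.
- **Grip and contact:** the finger opening stayed at 0.283–0.291 throughout the carry, with the grip set to 40 N. The measured force was only the valve's weight, about 2 N, with no sign of contact with the pipe run.

Two small disagreements remain. A rough reading of the front edge of the valve's hexagonal end was about 4 mm off, while its back edge agreed. The pipe's direction varied by about 1° between cameras. I took no picture after the last correction of a few millimetres, and did not measure the bystanders again.

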